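Clamp a gauge plate and hold the load dial at its third click

ROBOT

A 6-joint arm with a two-finger parallel gripper is mounted at the origin on the work surface. World frame = base frame: x ahead of the robot, y to its left, z up, the work surface at z = 0. Lengths are in m, angles in rad, forces in N, time in s.
With the tool pointing down it reaches from about 0.25 to 0.8 m from the base axis. Payload 3.9 kg.
Tool frame: the origin (TCP) lies between the finger pads; the fingertips stand r.nose_length ahead of it and the grasp point (between the pads) lies 11 mm behind it (r.nose_length is the distance from the TCP to the fingertips, in m); x points along the fingers, z is the direction in which the jaws open and shut, and the axes are right-handed (so a half turn about x gives the same grasp; the last joint's range is limited). The gripper opens to 85 mm and grips with 20 to 120 N. Pads are 22 mm wide; open, the fingers measure 114 mm over their backs; the gripper's body (76 mm by 85 mm) begins 54 mm behind the grasp point. The pads swing forward as they close: fully open they stand 13 mm farther back than shut.
Start: joints at [-1.342, 0.26, -0.138, 1.173, 0, 1.571], TCP at [0.119, -0.511, 0.239] pointing down, gripper open.
Joint ranges: [-2.78, 2.78], [-0.83, 1.72], [-1.28, 1.37], [-1.9, 2.12], [-1.57, 1.48], [-3.14, 3.14]. Speed limits (rad/s): [2.57, 2.57, 3.14, 3.14, 3.14, 3.14].

INTERFACE

Orientations are given as a rotation vector (axis times angle).
In Python, from bench import r gives the robot as it stands.
- The arm moves only by the tool move_arm, never from a script. Its argument "plan" is a list of rows, each a list of 4 numbers: the shift along the world's x, y, z in m, then the turn about the world's z in rad. A call has 1 to 12 rows; each row shifts and turns the commanded pose from where the row before left it; what a row does not reach is not made up. A row lasts 1/10 s, in which the tool goes at most 50 mm and 8.59 degrees, less where a joint would pass 70% of its speed; a pose out of reach is approached as far as the arm can. A call with a gripper value outside its range is refused whole. "fingers" is the opening, from 0 (shut) to 1 (fully open), set as the call begins (left out, the last holds). The fingers move at their own pace and stop on an object; "force" is the grip in N (left out, the last holds). Time passes only in rows, so rows that do not move let the fingers close. It gives the time, the measured TCP pose, the force and the opening at its end, in the units of the state.
- r.get_state(): the state, without advancing time (a new reading comes with each control period).
- r.capture(name): name is "side" or "top" or "wrist"; returns a dict with "image" (384x512x3 uint8, red, green, blue), "K" (3x3 intrinsics, pixels), "rvec" (rotation vector, rad) and "tvec" (3), from world to camera coordinates, as OpenCV has them; the wrist camera has in their place "tool_from_camera" (4x4, takes a point from camera to tool coordinates, whose origin is the TCP and whose axes are the tool frame's). Camera axes: x right, y down, z forward; pixel columns grow to the right and rows downward; lengths in m; the calibration is good to about 2 mm. The wrist camera is an equidistant fisheye: a pixel r from the principal point sees the ray r / f radians off the axis. A picture is of the moment at which its call begins: read the wrist's pose just before it. There is no depth.
- r.close_job(): hands the job in, once; it reports no verdict.
The state is a dict: "clock": time; "qpos": joint angles; "qvel": joint speeds; "tau": joint torques, N m; "position": TCP position; "orientation": TCP orientation; "contact_force": force on the tool from outside, world axes, zero at the start; "moment": the same for the moment, N m; "finger_gap": finger opening in m.
Only numpy, scipy, OpenCV 4.12 (cv2) and the standard library are available. Lean on these libraries where they do the work, as an engineer would, in place of code of your own. Each camera call takes 0.05 s, during which the arm holds its last target.

TASK

Draw the tall steel plate up out of its slot in the wooden rack, lower it upright into the trough of the clamping gauge until it stands on the trough's floor, and let go of it. Then press the gauge's spring-return dial down by its roll, past the first two clicks to the third, without forcing it, and finish while still holding it there with the fingers against its spring. Leave the short plates in the rack and everything else on the table where they are.

Things in the scene. Friction and masses are not known exactly. Their poses are not given: they have to be found in the camera images.
- plate_tall_center (a point): Centre of the tall loose steel plate: 70 mm long (its x), 8 mm thick (its y), 90 mm high (its z), about 0.3 kg. It stands upright in one of the rack's three slots, 45 mm deep in wood and 45 mm showing, so its top edge is 100 mm above the table. It is told from its two neighbours only by being 30 mm higher.
- plate_short_a_center (a point): Centre of a short steel plate in the rack, 70 x 8 x 60 mm (x, y, z), to be left in its slot; its top is 70 mm above the table.
- plate_short_b_center (a point): Centre of the other short steel plate in the rack, the same, to be left in its slot.
- rack: Fixed wooden block, 98 x 180 x 55 mm (x, y, z), origin at the centre of its underside. Three slots, each 74 mm long (x) and 11 mm wide (y), at y = -52, 0 and +52 mm, floor 10 mm above the table, mouth 55 mm above the table.
- gauge: Fixed clamping gauge, origin on the table; base plate 130 x 215 x 20 mm (x from -65 to 65, y from -95 to 120 mm). A grey housing, 60 x 70 mm, centred at y = -30 mm, rises to 138 mm. The trough is at its +y side, the dial on the housing's -x face.
- trough (a point): Middle of the trough's floor, 20 mm above the table, at y = +80 mm of the gauge, axes as the gauge's. It takes a plate with its length along x. Open, it is 20 mm wide (y) between a moving jaw on the -y side (38 mm high) and a fixed anvil on the +y side (45 mm high), and 88 mm long between end stops (25 mm high). Pressing the dial moves the jaw to +y, leaving 10 mm at the third click.
- roll (a point): Centre of the aluminium roll on the dial's arm: 18 mm in diameter, 52 mm long, along the gauge's x; press it down from above. It runs on an 85 mm arc about the dial's axis (along gauge x, at y = -30 mm, 110 mm above the table). Its centre is 140 mm above the table at rest, 120, 100 and 80 mm at the three clicks. At rest it is at x = -60, y = -110 mm of the gauge, half-way at y = -115 mm.
- dial (a joint): Dial angle, rad: 0 at rest, clicks (detents) at 0.24, 0.48, 0.72, hard stop at 0.78 (5 mm lower at the roll); it grows as the roll goes down. A spring returns it from any angle when let go. The mean force at the roll is 6 N at rest to 11 N at the third click; it rises some 4 N after each click and drops some 4 N below the mean before the next. White rim ribs pass a white pointer at rest and at each click.
- vise: Bystander: small steel vise, 110 x 60 x 50 mm, origin under its centre.
- ring_gauge: Bystander: flat steel ring, 64 mm across, 20 mm high, origin under its centre.
- weight: Bystander: brass weight with a knob, 44 mm across, 52 mm high, origin under its centre.
- vblock: Bystander: steel V-block, 50 x 50 x 45 mm, origin under its centre.
- driver: Bystander: screwdriver, 170 mm long, lying flat.
- oil: Bystander: white bottle, 48 mm across, 110 mm high, origin under its centre.
There are look-alikes about, which are no part of the job. Leave any blue or yellow look-alike of the part that bears plate_tall_center alone.

How it is judged:
By the outcome, as a careful person would: the job done as asked, in the order asked, and still so for the second after the job is handed in, while the arm keeps its last pose, push and grip.
It also fails if it takes over 58 s, if anything falls off the work surface, if the arm or the gripper's body presses on something with over 40 N, if the wrist force passes 120 N, or if a joint passes its speed limit or range.

## Working session

There is one attempt and no reset: what is moved stays moved. The work goes in short steps, Python scripts to look and compute and a tool call to move; the robot and the scene stay as the last step left them, time stands still between calls to the robot, and variables do not carry over. Pictures are saved under pics/ and viewed, and the job is handed in when it is done.

Besides the shell and the picture viewer there is one more tool, called after "Emit:" by a JSON object that holds its "api" and its "payload", one argument or row to a line. move_arm: Moves the arm, as the interface text tells. Its arguments: {"type":"object","properties":{"plan":{"type":"array"},"fingers":{"type":"number"},"force":{"type":"number"}},"required":["plan"]}

```bash
ls; mkdir -p pics
python3 - <<'E'
from bench import r
import cv2,pickle
s=r.get_state();print(s, r.nose_length)
d={}
for n in("side","top"):
    c=r.capture(n);d[n]=c;cv2.imwrite(f"pics/{n}0.png",c["image"][:,:,::-1]);print(n,c["K"],c["rvec"],c["tvec"])
pickle.dump(d,open("c0.pkl","wb"))
E
```

```text
pics
{'clock': 0.0, 'qpos': array([-1.34199316e+00,  2.60686638e-01, -1.39411028e-01,  1.17268277e+00,
        6.24344820e-06,  1.57083888e+00]), 'qvel': array([-7.65835239e-04, -6.03153349e-05, -1.82607021e-04,  8.19047007e-04,
       -1.33204187e-03, -1.55015096e-03]), 'tau': array([ 1.36413117e-03, -4.05677819e+01,  2.53923029e+01,  1.87466660e-02,
        1.80406005e-04,  2.47093460e-06]), 'position': array([ 0.11892415, -0.51065572,  0.23844763]), 'orientation': array([ 1.04031472,  1.3103566 , -1.03824461]), 'contact_force': array([-0.16700248, -0.41352299, -0.24654485]), 'moment': array([-0.01708566, -0.00373382, -0.04065217]), 'finger_gap': 0.08524297635918447} 0.008
side [[402.01285903   0.         249.67114724]
 [  0.         402.01285903 190.64505967]
 [  0.           0.           1.        ]] [ 0.13526794 -2.87603795  1.19189882] [0.57586272 0.08823679 1.05640068]
top [[376.09549654   0.         252.61582032]
 [  0.         376.09549654 191.99600214]
 [  0.           0.           1.        ]] [ 2.07217831 -2.13362025  0.24385967] [0.08594485 0.59110929 1.11335584]
```

View pics/side0.png

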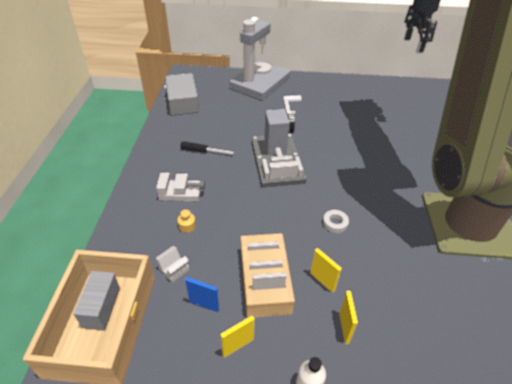

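View pics/top0.png

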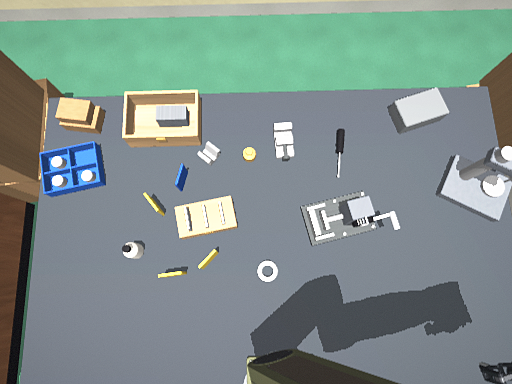

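```bash
cat > h.py <<'E'
import numpy as np,cv2,pickle
def ray(c,u,v):
    R=cv2.Rodrigues(np.array(c["rvec"]))[0];t=np.array(c["tvec"]).ravel()
    d=R.T@np.linalg.inv(c["K"])@np.array([u,v,1.]);return -R.T@t,d
def onz(c,u,v,z):
    o,d=ray(c,u,v);return o+d*(z-o[2])/d[2]
def proj(c,P):
    return cv2.projectPoints(np.array(P,float).reshape(-1,3),np.array(c["rvec"]),np.array(c["tvec"]),c["K"],None)[0].reshape(-1,2)
def tri(pairs):
    A=np.zeros((3,3));b=np.zeros(3)
    for c,u,v in pairs:
        o,d=ray(c,u,v);d/=np.linalg.norm(d);M=np.eye(3)-np.outer(d,d);A+=M;b+=M@o
    return np.linalg.solve(A,b)
def crop(im,x,y,w,h,s,f):
    k=cv2.resize(im[y:y+h,x:x+w,::-1],None,fx=s,fy=s,interpolation=cv2.INTER_CUBIC)
    for i in range(0,w,10):
        cv2.putText(k,str(x+i),(int(i*s),8),0,.3,(0,0,255));cv2.line(k,(int(i*s),10),(int(i*s),14),(0,0,255))
    for i in range(0,h,10):
        cv2.putText(k,str(y+i),(0,int(i*s)+3),0,.3,(0,0,255))
    cv2.imwrite(f,k)
E
python3 - <<'E'
from h import *
d=pickle.load(open("c0.pkl","rb"))
for n in d: print(n,ray(d[n],0,0)[0])
crop(d["side"]["image"],230,225,75,95,6,"pics/sr.png")
crop(d["side"]["image"],245,90,65,95,6,"pics/sg.png")
crop(d["top"]["image"],165,185,80,60,9,"pics/tr.png")
crop(d["top"]["image"],295,180,110,70,7,"pics/tg.png")
E
```

```text
side [0.51985983 0.73420468 0.80378806]
top [0.32793718 0.07728182 1.21772027]
```

View pics/sr.png

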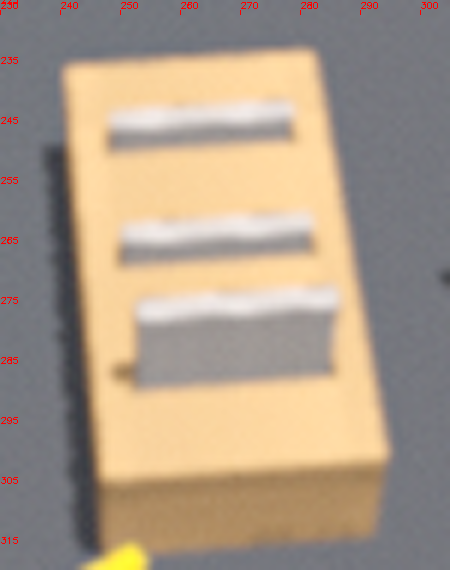

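View pics/sg.png

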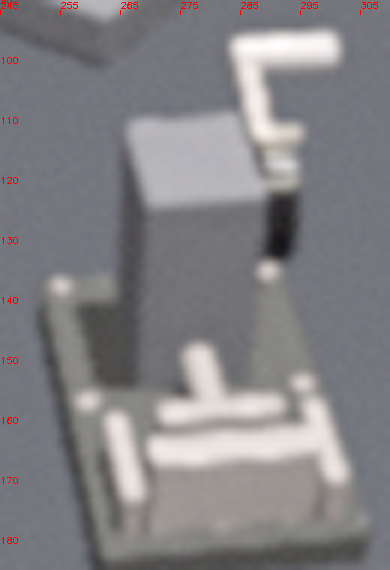

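View pics/tr.png

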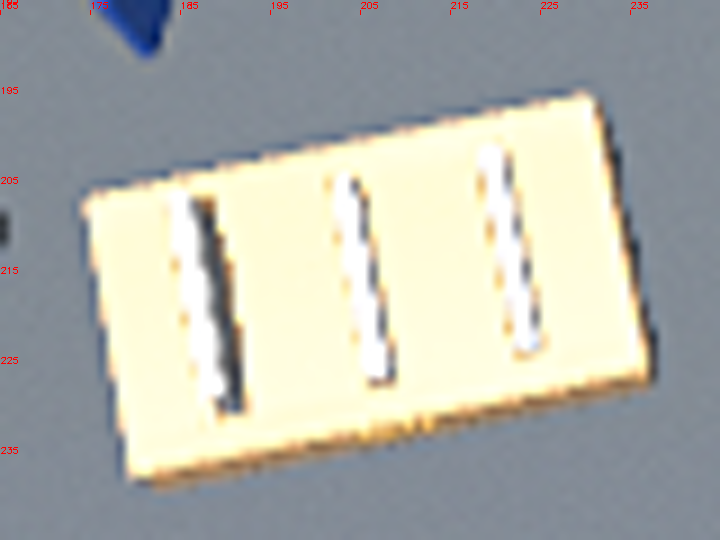

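View pics/tg.png

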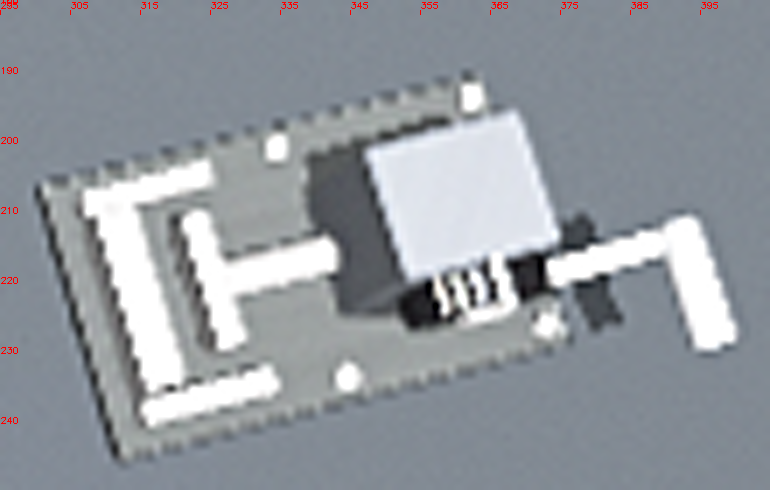

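```bash
cat >> h.py <<'E'
def fit2(loc,w):
    loc=np.array(loc,float)[:,:2];w=np.array(w)[:,:2];a=loc.mean(0);b=w.mean(0)
    H=(loc-a).T@(w-b);th=np.arctan2(H[0,1]-H[1,0],H[0,0]+H[1,1])
    R=np.array([[np.cos(th),-np.sin(th)],[np.sin(th),np.cos(th)]]);t=b-R@a
    res=(w-(loc@R.T+t));return t,th,res
E
python3 - <<'E'
from h import *
np.set_printoptions(precision=4,suppress=True)
d=pickle.load(open("c0.pkl","rb"));T=d["top"];S=d["side"]
# rack top corners; local (+x is up in image, +y left)
L=[(.049,.09),(.049,-.09),(-.049,-.09),(-.049,.09)]
wt=[onz(T,u,v,.055) for u,v in[(174.5,207),(230.3,195.3),(236.8,227),(179.3,238)]]
ws=[onz(S,u,v,.055) for u,v in[(246,305.5),(240.5,236.5),(282.3,234),(294,301)]]
for w in(wt,ws): print("rack",*fit2(L,w))
# tall plate top
print("tall top end mids T",onz(T,185.5,206,.1),onz(T,189.5,230,.1),"S",onz(S,253,276.5,.1),onz(S,285.5,275,.1))
L=[(.03,.005),(.03,-.065),(-.03,-.065),(-.03,.005)]
wt=[onz(T,u,v,.138) for u,v in[(346.5,201.5),(368.5,196),(374.5,214),(352.8,219.5)]]
ws=[onz(S,u,v,.138) for u,v in[(269.5,124),(266,109.5),(284,108.5),(289,122.5)]]
for w in(wt,ws): print("hous",*fit2(L,w))
L=[(.065,.12),(.065,-.095),(-.065,.12)]
wt=[onz(T,u,v,.02) for u,v in[(300,206.5),(363,191),(311.5,245)]]
print("base",*fit2(L,wt))
print("roll",tri([(T,394.5,220.5),(S,292.5,98)]), onz(T,394.5,220.5,.149),onz(S,292.5,98,.14))
E
```

```text
rack [0.5215 0.2187] 0.172499453480371 [[ 0.0007 -0.0003]
 [ 0.0024  0.0011]
 [-0.0025 -0.0007]
 [-0.0005 -0.    ]]
rack [0.5235 0.2221] 0.1729654516566857 [[ 0.0011  0.0008]
 [ 0.0004  0.0008]
 [-0.0013  0.0004]
 [-0.0002 -0.002 ]]
tall top end mids T [0.5483 0.273  0.1   ] [0.4751 0.2603 0.1   ] S [0.5472 0.2788 0.1   ] [0.4813 0.2688 0.1   ]
hous [ 0.5142 -0.2152] 0.22505644911406533 [[-0.0018 -0.0013]
 [-0.0029  0.0009]
 [ 0.0017  0.0021]
 [ 0.003  -0.0016]]
hous [ 0.5155 -0.2108] 0.21513775101989996 [[-0.0022  0.0008]
 [-0.0029 -0.0018]
 [ 0.0032  0.0002]
 [ 0.002   0.0008]]
base [ 0.5144 -0.215 ] 0.2167297684774604 [[-0.0004  0.0001]
 [-0.0012  0.0011]
 [ 0.0016 -0.0012]]
roll [ 0.4797 -0.3386  0.1392] [ 0.4788 -0.3349  0.149 ] [ 0.4793 -0.337   0.14  ]
```

Run:
```python
from bench import r
from h import *
np.set_printoptions(precision=4,suppress=True)
s=r.get_state();print(cv2.Rodrigues(s["orientation"])[0])
c=r.capture("wrist");print(c["K"],c["tool_from_camera"]);cv2.imwrite("pics/w0.png",c["image"][:,:,::-1])
```

```text
[[-0.0004  0.9739  0.2268]
 [ 0.0017  0.2268 -0.9739]
 [-1.      0.     -0.0018]]
[[297.3186   0.     250.8982]
 [  0.     297.3186 195.0192]
 [  0.       0.       1.    ]] [[ 0.0002 -0.276   0.9612 -0.1362]
 [-0.0005 -0.9612 -0.276   0.0699]
 [ 1.     -0.0005 -0.0004  0.0004]
 [ 0.      0.      0.      1.    ]]
```

View pics/w0.png

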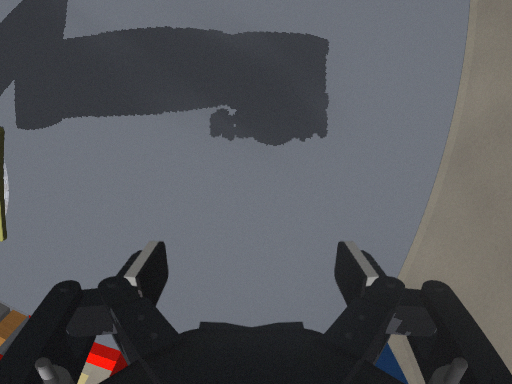

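Emit:
{"api": "move_arm", "payload": {
  "plan": [
    [0.022,0.044,0.005,-0.056],
    [0.022,0.044,0.005,0],
    [0.022,0.044,0.005,0],
    [0.022,0.044,0.005,0]
  ],
  "fingers": 0.6
}}

```text
clock: 0.55
position: [0.2073, -0.3335, 0.2591]
orientation: [1.082, 1.286, -1.081]
contact_force: [1.1, -0.7, 1.0]
finger_gap: 0.0512
```

Run:
```python
from bench import r
from h import *
np.set_printoptions(precision=4,suppress=True)
s=r.get_state();print(s["qpos"],s["position"],s["finger_gap"],s["clock"]);print(cv2.Rodrigues(s["orientation"])[0])
```

```text
[-1.0149  0.0238 -0.3719  1.1756  0.0004  1.9551] [ 0.2073 -0.3335  0.2591] 0.051243145244142856 0.55
[[ 0.      0.9853  0.1708]
 [ 0.0006  0.1708 -0.9853]
 [-1.      0.0001 -0.0006]]
```

Emit:
{"api": "move_arm", "payload": {
  "plan": [
    [0.014,0.0275,0,0.143],
    [0.014,0.0275,0,0.143],
    [0.014,0.0275,0,0.143],
    [0.014,0.0275,0,0.143],
    [0.014,0.0275,0,0.143],
    [0.014,0.0275,0,0.143],
    [0.014,0.0275,0,0.143],
    [0.014,0.0275,0,0.143],
    [0.014,0.0275,0,0.143],
    [0.014,0.0275,0,0.143],
    [0.014,0.0275,0,0.143],
    [0.014,0.0275,0,0.143]
  ]
}}

```text
clock: 1.75
position: [0.3752, -0.004, 0.2592]
orientation: [-0.254, 1.556, 0.254]
contact_force: [0.6, -0.6, 0.2]
finger_gap: 0.0513
```

Emit:
{"api": "move_arm", "payload": {
  "plan": [
    [0.014,0.0275,0,0.143],
    [0.014,0.0275,0,0.143],
    [0.014,0.0275,0,0.143],
    [0.014,0.0275,0,0.143],
    [0.014,0.0275,0,0.143],
    [0.014,0.0275,0,0.143],
    [0.014,0.0275,0,0.143],
    [0.014,0.0275,0,0.143],
    [0.014,0.0275,0,0.143],
    [0.014,0.0275,0,0.143],
    [0,0,0,0],
    [0,0,0,0]
  ]
}}

```text
clock: 2.95
position: [0.5148, 0.2699, 0.2585]
orientation: [-1.338, 1.122, 1.339]
contact_force: [-0.1, 0.2, 0.1]
finger_gap: 0.0516
```

```bash
cat >> h.py <<'E'
np.set_printoptions(precision=4,suppress=True)
def wshot(r,f):
    s=r.get_state();c=r.capture("wrist");c["s"]=s;cv2.imwrite(f,c["image"][:,:,::-1])
    pickle.dump(c,open("w.pkl","wb"));return c
def wproj(c,P):
    P=np.array(P,float).reshape(-1,3);R=cv2.Rodrigues(c["s"]["orientation"])[0]
    t=(P-c["s"]["position"])@R;M=np.linalg.inv(c["tool_from_camera"]);q=t@M[:3,:3].T+M[:3,3]
    rh=np.linalg.norm(q[:,:2],axis=1);th=np.arctan2(rh,q[:,2]);K=c["K"]
    return np.c_[K[0,2]+K[0,0]*th*q[:,0]/rh,K[1,2]+K[1,1]*th*q[:,1]/rh]
def wonz(c,u,v,z):
    K=c["K"];a=(u-K[0,2])/K[0,0];b=(v-K[1,2])/K[1,1];th=np.hypot(a,b)
    d=np.array([np.sin(th)*a/th,np.sin(th)*b/th,np.cos(th)]);M=c["tool_from_camera"];R=cv2.Rodrigues(c["s"]["orientation"])[0]
    d=R@M[:3,:3]@d;o=R@M[:3,3]+c["s"]["position"];return o+d*(z-o[2])/d[2]
E
python3 - <<'E'
from bench import r
from h import *
c=wshot(r,"pics/w1.png");s=c["s"];print(s["qpos"],s["position"],s["finger_gap"],s["clock"]);print(cv2.Rodrigues(s["orientation"])[0])
E
```

```text
[ 0.483   0.3526  0.0458  1.2659 -0.0003  0.306 ] [0.5148 0.2699 0.2585] 0.051634298450953256 2.95
[[-0.0015 -0.9844 -0.1761]
 [-0.0011 -0.1761  0.9844]
 [-1.      0.0017 -0.0008]]
```

View pics/w1.png

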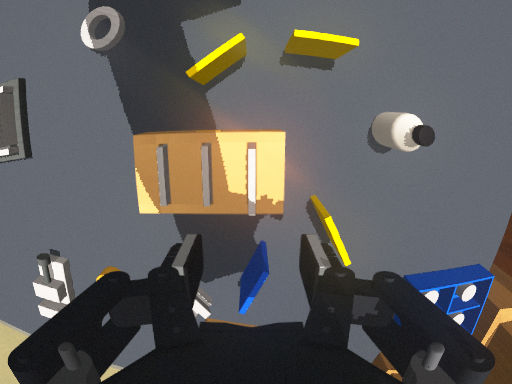

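Run:
```python
from h import *
c=pickle.load(open("w.pkl","rb"))
crop(c["image"],130,125,160,95,5,"pics/w1c.png")
```

```text
(no output)
```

View pics/w1c.png

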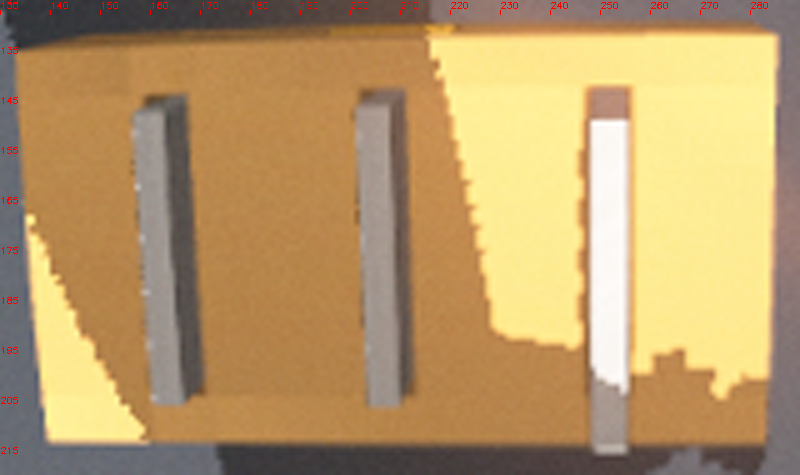

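Run:
```python
from h import *
c=pickle.load(open("w.pkl","rb"))
print("tall far",wonz(c,250,215,.1),"mid",wonz(c,250,180,.1),"near",wonz(c,250,149,.1))
for u,v in[(134,134),(281,132),(279.5,213),(139,212.5)]: print(wonz(c,u,v,.055))
L=[(-.049,-.09),(-.049,.09),(.049,.09),(.049,-.09)]
print(fit2(L,[wonz(c,u,v,.055) for u,v in[(134,134),(285,132),(282.5,213),(139,212.5)]]))
print("edges", wonz(c,246.5,180,.1),wonz(c,254,180,.1))
```

```text
tall far [0.5504 0.2748 0.1   ] mid [0.5133 0.2682 0.1   ] near [0.482  0.2626 0.1   ]
[0.4911 0.1229 0.055 ]
[0.4617 0.2948 0.055 ]
[0.5575 0.3122 0.055 ]
[0.589  0.1381 0.055 ]
(array([0.5245, 0.219 ]), np.float64(0.17160662339460403), array([[-0.0005,  0.0009],
       [ 0.    , -0.0001],
       [-0.0005, -0.0002],
       [ 0.0009, -0.0006]]))
edges [0.5139 0.2647 0.1   ] [0.5125 0.2722 0.1   ]
```

Emit:
{"api": "move_arm", "payload": {
  "plan": [
    [0.001,0,-0.03,-0.005],
    [0,0,-0.04,0],
    [0,0,-0.04,0],
    [0,0,-0.02,0],
    [0,0,-0.02,0],
    [0,0,0,0]
  ],
  "fingers": 0.48,
  "force": 40
}}

```text
clock: 3.6
position: [0.5132, 0.2672, 0.1067]
orientation: [-1.333, 1.13, 1.337]
contact_force: [-1.1, -0.0, 0.5]
finger_gap: 0.0407
```

Run:
```python
from bench import r
from h import *
c=wshot(r,"pics/w2.png");s=c["s"];print(s["position"],s["finger_gap"],s["contact_force"])
c=r.capture("side");crop(c["image"],200,180,130,130,5,"pics/s2.png")
```

```text
[0.5132 0.2672 0.1067] 0.04065254387102629 [-1.0548 -0.0269  0.4987]
```

View pics/w2.png

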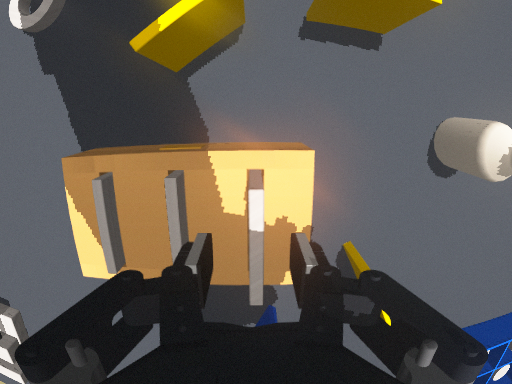

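View pics/s2.png

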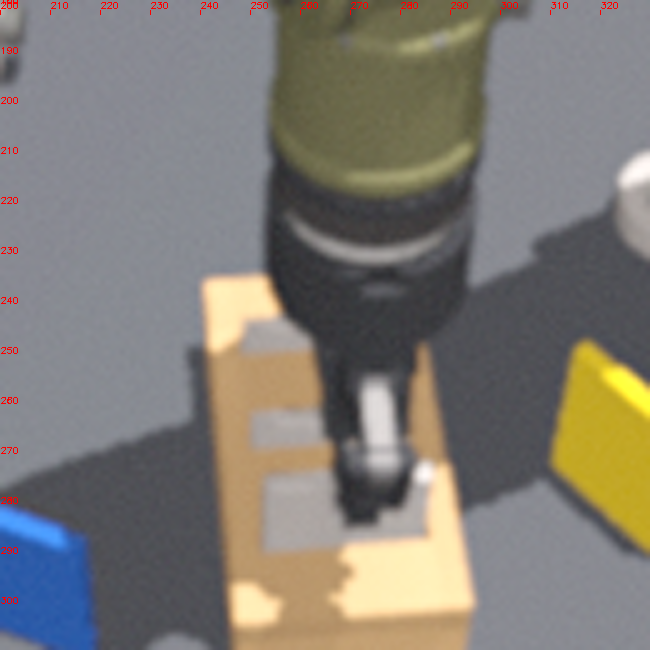

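Emit:
{"api": "move_arm", "payload": {
  "plan": [
    [0.001,0.002,-0.012,0],
    [0.001,0,-0.012,0],
    [0,0,-0.012,0],
    [0,0,0,0],
    [0,0,0,0]
  ]
}}

```text
clock: 4.2
position: [0.5176, 0.2715, 0.0727]
orientation: [-1.335, 1.124, 1.336]
contact_force: [0.3, 0.2, -0.5]
finger_gap: 0.041
```

Emit:
{"api": "move_arm", "payload": {
  "plan": [
    [0,0,-0.002,0],
    [0,0,0,0],
    [0,0,0,0],
    [0,0,0,0],
    [0,0,0,0],
    [0,0,0,0]
  ],
  "fingers": 0.0,
  "force": 60
}}

```text
clock: 4.8
position: [0.5183, 0.2716, 0.0716]
orientation: [-1.335, 1.123, 1.334]
contact_force: [0.5, -0.9, 1.8]
finger_gap: 0.0072
```

Run:
```python
from bench import r
from h import *
c=wshot(r,"pics/w3.png");s=c["s"];print(s["position"],s["finger_gap"],s["contact_force"],s["moment"],s["qvel"])
```

```text
[0.5183 0.2716 0.0716] 0.007213178169570407 [ 0.4731 -0.9112  1.7755] [-0.2847 -0.0469 -0.0528] [-0.0007  0.0004  0.002  -0.0007  0.0013  0.0021]
```

View pics/w3.png

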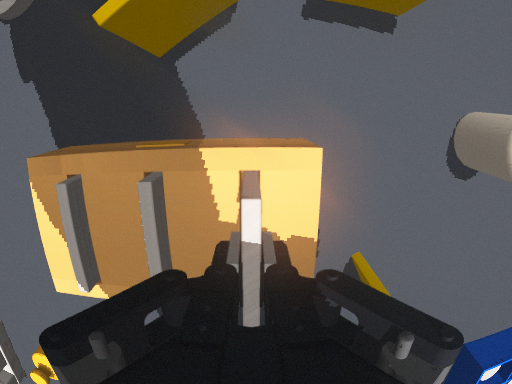

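Emit:
{"api": "move_arm", "payload": {
  "plan": [
    [0,0,0.008,0],
    [0,0,0.012,0],
    [0,0,0.015,0],
    [0,0,0.015,0],
    [0,0,0.02,0],
    [0,0,0.02,0],
    [0,0,0.02,0],
    [0,0,0.015,0],
    [0,0,0,0],
    [0,0,0,0]
  ]
}}

```text
clock: 5.85
position: [0.5179, 0.2718, 0.1964]
orientation: [-1.335, 1.122, 1.335]
contact_force: [0.4, 0.1, -3.9]
finger_gap: 0.0071
```

Run:
```python
from bench import r
from h import *
c=wshot(r,"pics/w4.png");s=c["s"];print(s["position"],s["finger_gap"],s["contact_force"],s["moment"])
c=r.capture("side");crop(c["image"],200,160,130,150,4,"pics/s4.png")
```

```text
[0.5179 0.2718 0.1964] 0.007088729495933486 [ 0.4259  0.1066 -3.8738] [ 0.0083 -0.0113  0.0551]
```

View pics/w4.png

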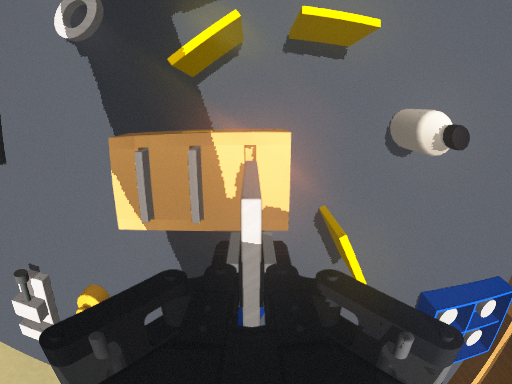

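View pics/s4.png

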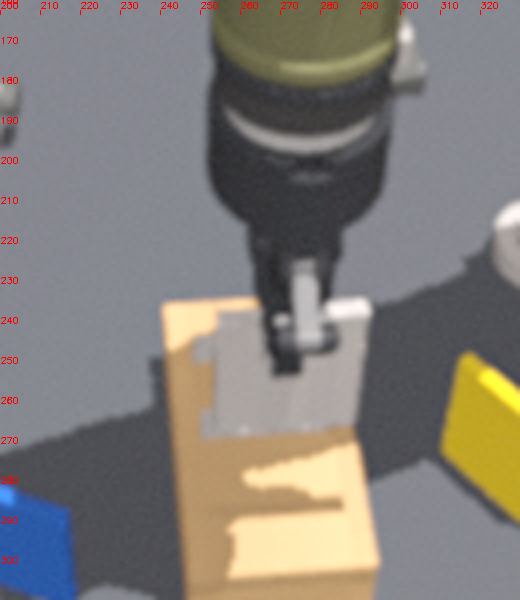

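Emit:
{"api": "move_arm", "payload": {
  "plan": [
    [-0.002,-0.03,0,0.01],
    [-0.002,-0.04,0,0.01],
    [-0.002,-0.04,0,0.01],
    [-0.002,-0.04,0,0.01],
    [-0.002,-0.045,0,0.005],
    [-0.002,-0.045,0,0],
    [-0.002,-0.045,0,0],
    [-0.002,-0.045,0,0],
    [-0.002,-0.04,0,0],
    [-0.001,-0.034,0,0],
    [0,0,0,0],
    [0,0,0,0]
  ]
}}

```text
clock: 7.15
position: [0.4982, -0.1327, 0.1953]
orientation: [-1.364, 1.1, 1.368]
contact_force: [-0.8, 0.7, -3.8]
finger_gap: 0.0073
```

Run:
```python
from bench import r
from h import *
c=wshot(r,"pics/w5.png");s=c["s"];print(s["position"],s["finger_gap"],s["contact_force"],s["moment"]);R=cv2.Rodrigues(s["orientation"])[0];print(np.arctan2(-R[0,2],R[1,2]),s["qpos"])
crop(c["image"],100,60,240,230,3.2,"pics/w5c.png")
```

```text
[ 0.4982 -0.1327  0.1953] 0.007336679266671434 [-0.7972  0.7095 -3.8282] [0.0321 0.0528 0.0271]
0.21523411430142614 [-0.2607  0.2687 -0.244   1.0604  0.0007 -0.4759]
```

View pics/w5.png

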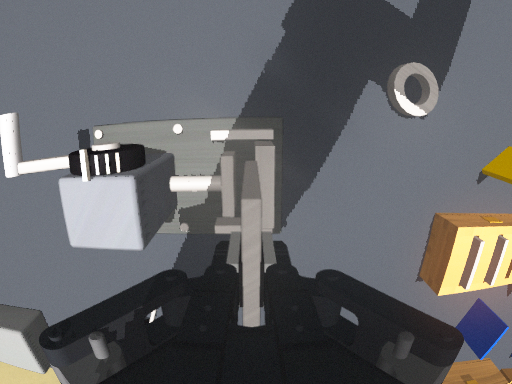

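View pics/w5c.png

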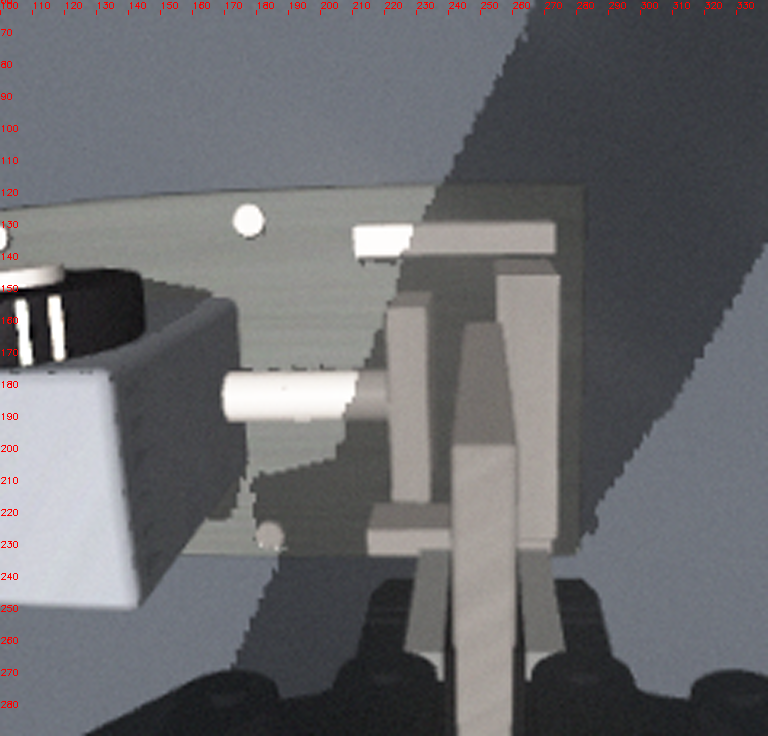

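Run:
```python
from h import *
c=pickle.load(open("w.pkl","rb"))
g=np.array([.515,-.213]);th=.217
def loc(p): 
    q=p[:2]-g;return np.array([np.cos(th)*q[0]+np.sin(th)*q[1],-np.sin(th)*q[0]+np.cos(th)*q[1]])
zb=.134
for n,u,v,z in [("plate bot L",246,160,zb),("plate bot R",257,160,zb),("plate top nearL",241.5,199,zb+.09),("plate top nearR",261,199,zb+.09),("jaw in",234.5,155,.058),("jaw in far",234.5,215,.058),("anv in",257,145,.065),("anv out",274.5,145,.065),("anv out far",274,228,.065),("nstop out L",210.5,130,.045),("nstop R",273.5,140,.045),("fstop L",215,233,.045),("base R near",282,119,.02),("base R far",282,232,.02),("base near 110",110,124.5,.02)]:
    p=wonz(c,u,v,z);print(n,p,loc(p))
print("tcp",loc(c["s"]["position"]))
L=[(-.03,-.065),(.03,-.065),(.03,.005),(-.03,.005)]
print("pred anvil in at",[wproj(c,np.r_[g+np.array([[np.cos(th),-np.sin(th)],[np.sin(th),np.cos(th)]])@[x,y],z]) for x,y,z in[(-.04,.09,.065),(.04,.09,.065),(-.035,.07,.058),(-.065,.12,.02),(.065,.12,.02),(-.03,.005,.138),(.03,.005,.138),(.03,-.065,.138)]])
```

```text
plate bot L [ 0.4619 -0.1442  0.134 ] [-0.037   0.0786]
plate bot R [ 0.4603 -0.137   0.134 ] [-0.037  0.086]
plate top nearL [ 0.4625 -0.1445  0.224 ] [-0.0366  0.0782]
plate top nearR [ 0.4609 -0.1373  0.224 ] [-0.0365  0.0855]
jaw in [ 0.4717 -0.1541  0.058 ] [-0.0297  0.0668]
jaw in far [ 0.5294 -0.1424  0.058 ] [0.0292 0.0659]
anv in [ 0.4574 -0.1361  0.065 ] [-0.0397  0.0875]
anv out [ 0.454  -0.1207  0.065 ] [-0.0397  0.1033]
anv out far [ 0.5319 -0.1026  0.065 ] [0.0402 0.1042]
nstop out L [ 0.4544 -0.1821  0.045 ] [-0.0525  0.0432]
nstop R [ 0.4512 -0.1207  0.045 ] [-0.0424  0.1039]
fstop L [ 0.5582 -0.1583  0.045 ] [0.054  0.0441]
base R near [ 0.4294 -0.1146  0.02  ] [-0.0624  0.1145]
base R far [ 0.5519 -0.0847  0.02  ] [0.0637 0.1173]
base near 110 [ 0.47   -0.3003  0.02  ] [-0.0628 -0.0756]
tcp [0.0009 0.0821]
pred anvil in at [array([[259.7786, 144.6395]]), array([[259.3386, 227.8656]]), array([[237.8759, 149.2664]]), array([[287.2332, 116.6048]]), array([[284.2876, 233.0563]]), array([[140.3113, 172.7851]]), array([[149.2954, 250.9947]]), array([[ 73.1731, 246.4532]])]
```

Emit:
{"api": "move_arm", "payload": {
  "plan": [
    [0.0025,-0.002,-0.01,0],
    [0,0,-0.02,0],
    [0,0,-0.02,0],
    [0,0,-0.008,0],
    [0,0,0,0],
    [0,0,0,0]
  ]
}}

```text
clock: 7.8
position: [0.5019, -0.1338, 0.1385]
orientation: [-1.368, 1.098, 1.368]
contact_force: [0.5, -1.2, -4.3]
finger_gap: 0.0071
```

Run:
```python
from bench import r
from h import *
c=wshot(r,"pics/w6.png");s=c["s"];print(s["position"],s["finger_gap"],s["contact_force"],s["moment"]);R=cv2.Rodrigues(s["orientation"])[0];print(np.arctan2(-R[0,2],R[1,2]))
crop(c["image"],150,60,180,180,4,"pics/w6c.png")
c=r.capture("side");pickle.dump(c,open("s.pkl","wb"));crop(c["image"],230,80,90,110,6,"pics/s6.png")
```

```text
[ 0.5019 -0.1338  0.1385] 0.007110866003842874 [ 0.469  -1.1655 -4.2791] [ 0.0124  0.0045 -0.0105]
0.21819364515993528
```

View pics/w6c.png

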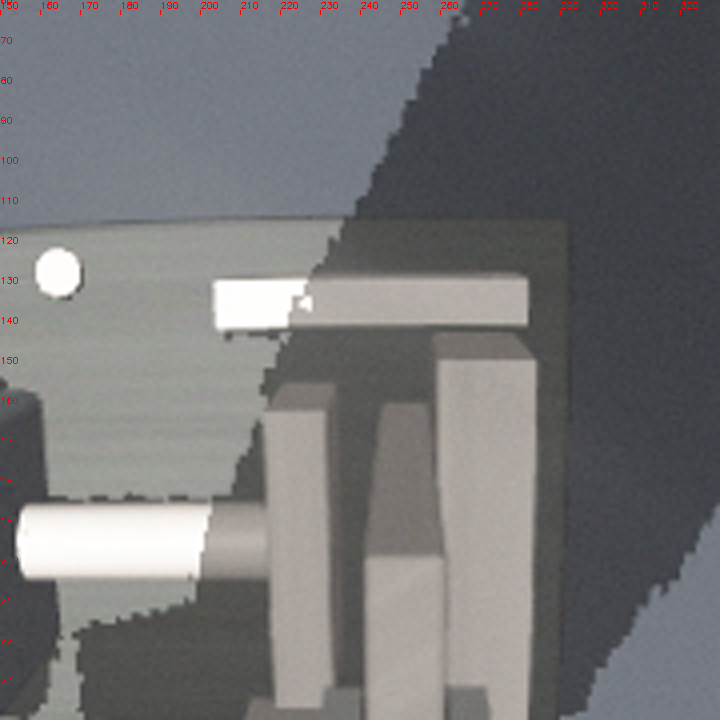

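View pics/s6.png

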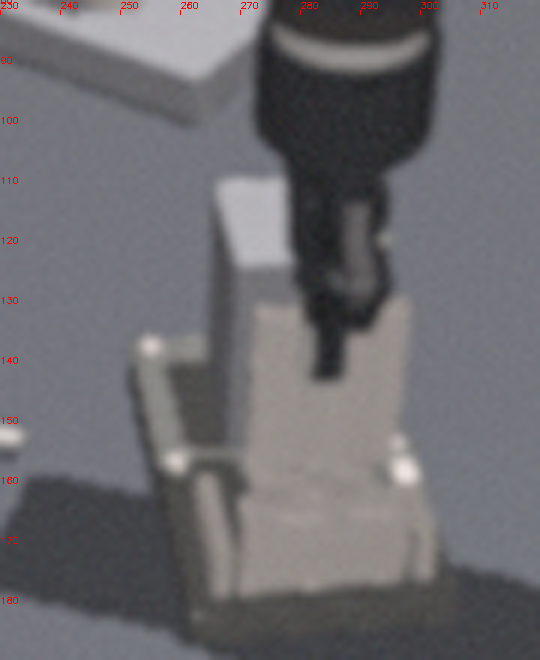

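Run:
```python
from h import *
c=pickle.load(open("w.pkl","rb"))
g=np.array([.515,-.213]);th=.217
def loc(p): 
    q=p[:2]-g;return np.array([np.cos(th)*q[0]+np.sin(th)*q[1],-np.sin(th)*q[0]+np.cos(th)*q[1]])
zb=c["s"]["position"][2]-.0616
for n,u,v,z in [("plate bot L",246,161,zb),("plate bot R",257,161,zb),("plate top nearL",241.5,199,zb+.09),("plate top nearR",260.5,199,zb+.09),("jaw in",231,162,.058),("jaw in far",232.5,230,.058),("anv in",259.5,150,.065),("anv out",284,150,.065),("anv out far",282.5,228,.065),("nstop out L",203.5,130,.045),("nstop R",282,141,.045)]:
    p=wonz(c,u,v,z);print(n,p,loc(p))
print("tcp",loc(c["s"]["position"]))
```

```text
plate bot L [ 0.4665 -0.1454  0.0769] [-0.0328  0.0764]
plate bot R [ 0.4649 -0.1382  0.0769] [-0.0328  0.0838]
plate top nearL [ 0.4663 -0.1458  0.1669] [-0.0331  0.0761]
plate top nearR [ 0.4647 -0.1388  0.1669] [-0.0331  0.0833]
jaw in [ 0.4727 -0.1557  0.058 ] [-0.0289  0.065 ]
jaw in far [ 0.5255 -0.1439  0.058 ] [0.0251 0.0652]
anv in [ 0.4587 -0.1376  0.065 ] [-0.0388  0.0858]
anv out [ 0.4548 -0.1206  0.065 ] [-0.0389  0.1032]
anv out far [ 0.5127 -0.1071  0.065 ] [0.0206 0.1039]
nstop out L [ 0.4548 -0.1822  0.045 ] [-0.0522  0.043 ]
nstop R [ 0.4503 -0.121   0.045 ] [-0.0434  0.1038]
tcp [0.0043 0.0801]
```

Emit:
{"api": "move_arm", "payload": {
  "plan": [
    [-0.001,-0.0018,0,0],
    [0,0,-0.01,0],
    [0,0,-0.012,0],
    [0,0,-0.012,0],
    [0,0,-0.01,0],
    [0,0,-0.006,0],
    [0,0,0,0],
    [0,0,0,0]
  ]
}}

```text
clock: 8.7
position: [0.5006, -0.1361, 0.0882]
orientation: [-1.367, 1.099, 1.368]
contact_force: [-0.7, 0.7, -3.6]
finger_gap: 0.0075
```

Run:
```python
from bench import r
from h import *
c=wshot(r,"pics/w7.png");s=c["s"];print(s["position"],s["contact_force"],s["moment"])
crop(c["image"],150,60,180,180,4,"pics/w7c.png")
```

```text
[ 0.5006 -0.1361  0.0882] [-0.7343  0.693  -3.6164] [ 0.0229 -0.0059 -0.0062]
```

View pics/w7c.png

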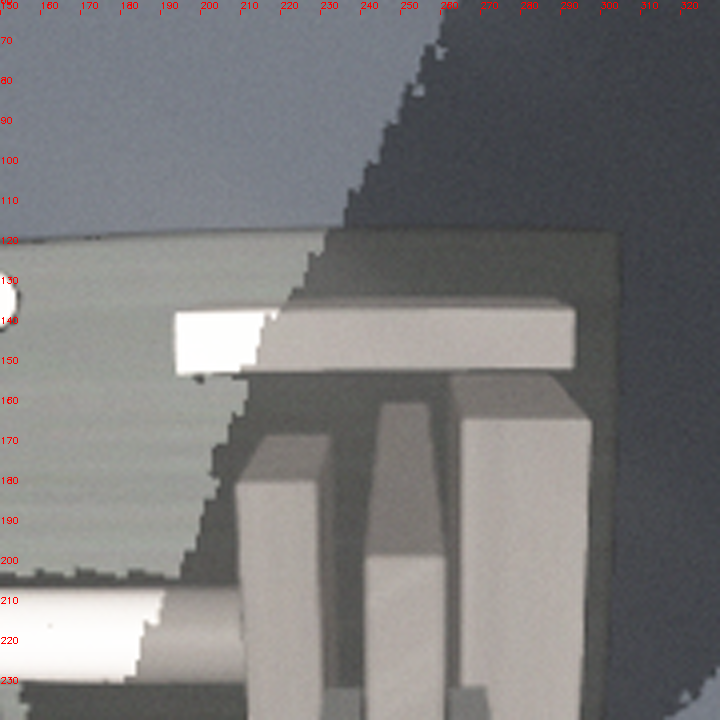

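Emit:
{"api": "move_arm", "payload": {
  "plan": [
    [0,0,-0.003,0],
    [0,0,-0.002,0],
    [0,0,0,0],
    [0,0,0,0]
  ]
}}

```text
clock: 9.15
position: [0.5005, -0.1361, 0.0833]
orientation: [-1.367, 1.099, 1.367]
contact_force: [-0.7, 0.0, -4.4]
finger_gap: 0.0074
```

Emit:
{"api": "move_arm", "payload": {
  "plan": [
    [0,0,-0.0015,0],
    [0,0,0,0],
    [0,0,0,0]
  ]
}}

```text
clock: 9.45
position: [0.5005, -0.1361, 0.0818]
orientation: [-1.367, 1.099, 1.367]
contact_force: [-0.1, 0.6, -3.6]
finger_gap: 0.0069
```

Emit:
{"api": "move_arm", "payload": {
  "plan": [
    [0,0,-0.001,0],
    [0,0,0,0],
    [0,0,0,0]
  ]
}}

```text
clock: 9.75
position: [0.5007, -0.1362, 0.0816]
orientation: [-1.368, 1.098, 1.367]
contact_force: [-3.0, -0.0, 6.4]
finger_gap: 0.0073
```

Emit:
{"api": "move_arm", "payload": {
  "plan": [
    [0,0,-0.001,0],
    [0,0,0,0],
    [0,0,0,0]
  ]
}}

```text
clock: 10.05
position: [0.5007, -0.1362, 0.0816]
orientation: [-1.368, 1.098, 1.366]
contact_force: [-4.4, 0.2, 13.0]
finger_gap: 0.0076
```

Emit:
{"api": "move_arm", "payload": {
  "plan": [
    [0,0,0.0017,0],
    [0,0,0,0]
  ]
}}

```text
clock: 10.25
position: [0.501, -0.1362, 0.0816]
orientation: [-1.368, 1.098, 1.367]
contact_force: [-1.4, -0.5, 2.1]
finger_gap: 0.0076
```

Emit:
{"api": "move_arm", "payload": {
  "plan": [
    [0,0,0,0],
    [0,0,0,0],
    [0,0,0,0],
    [0,0,0,0]
  ],
  "fingers": 0.35
}}

```text
clock: 10.65
position: [0.5007, -0.1362, 0.0815]
orientation: [-1.367, 1.098, 1.367]
contact_force: [0.8, -0.4, -0.2]
finger_gap: 0.0301
```

Run:
```python
from bench import r
from h import *
c=wshot(r,"pics/w8.png");s=c["s"];print(s["position"],s["contact_force"],s["moment"],s["finger_gap"])
```

```text
[ 0.5007 -0.1362  0.0815] [ 0.7914 -0.4334 -0.1957] [ 0.0128 -0.0122 -0.0148] 0.030057498343404845
```

View pics/w8.png

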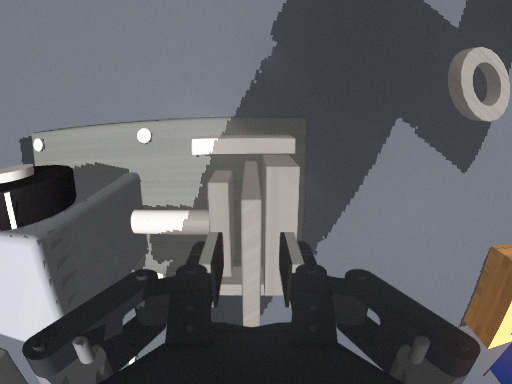

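Emit:
{"api": "move_arm", "payload": {
  "plan": [
    [0,0,0.008,0],
    [0,0,0.02,0],
    [0,0,0.03,0],
    [0,0,0.04,0],
    [0,0,0.04,0],
    [0,0,0.02,0],
    [0,0,0,0]
  ]
}}

```text
clock: 11.4
position: [0.5029, -0.1367, 0.2438]
orientation: [-1.373, 1.095, 1.36]
contact_force: [0.8, -0.7, 0.3]
finger_gap: 0.0299
```

Run:
```python
from bench import r
from h import *
c=wshot(r,"pics/w9.png");s=c["s"];print(s["position"],s["contact_force"],s["moment"],s["finger_gap"])
c=r.capture("side");crop(c["image"],230,70,100,115,5,"pics/s9.png")
```

```text
[ 0.5029 -0.1367  0.2438] [ 0.7599 -0.7212  0.2915] [ 0.0158  0.0109 -0.0138] 0.029895979773133467
```

View pics/w9.png

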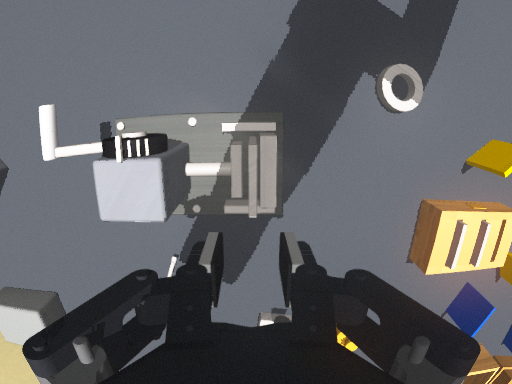

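View pics/s9.png

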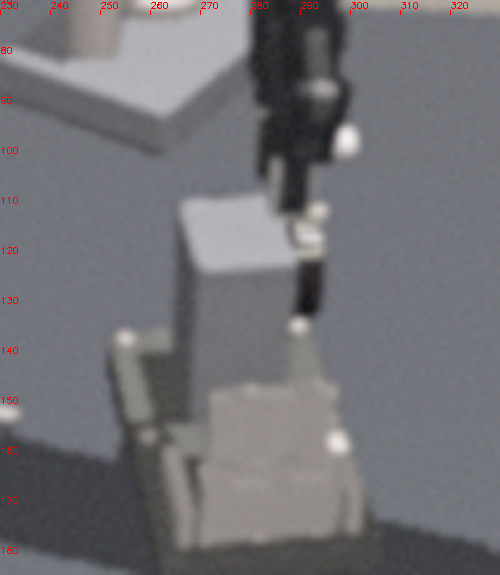

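Run:
```python
from h import *
c=pickle.load(open("w.pkl","rb"))
crop(c["image"],30,90,260,140,3,"pics/w9c.png")
print(wonz(c,47,105,.149),wonz(c,49,158,.149),wonz(c,48,132,.149))
```

```text
[ 0.4569 -0.3368  0.149 ] [ 0.5055 -0.3289  0.149 ] [ 0.4814 -0.3322  0.149 ]
```

View pics/w9c.png

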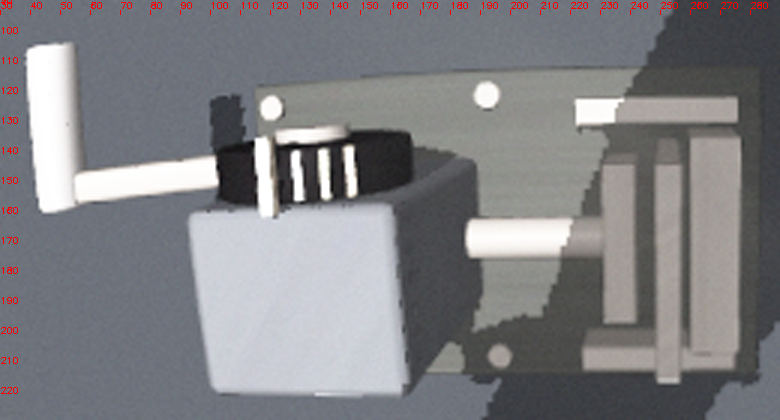

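Emit:
{"api": "move_arm", "payload": {
  "plan": [
    [-0.004,-0.03,0,0],
    [-0.005,-0.045,0,0],
    [-0.005,-0.045,0,0],
    [-0.005,-0.045,0,0],
    [-0.004,-0.035,0,0],
    [0,0,0,0],
    [0,0,0,0]
  ],
  "fingers": 0.0
}}

```text
clock: 12.2
position: [0.4764, -0.336, 0.2375]
orientation: [-1.363, 1.099, 1.37]
contact_force: [0.7, 0.9, -0.5]
finger_gap: -0.0002
```

Run:
```python
from bench import r
from h import *
c=wshot(r,"pics/w10.png");s=c["s"];print(s["position"],s["contact_force"],s["moment"],s["finger_gap"])
R=cv2.Rodrigues(s["orientation"])[0];print(np.arctan2(-R[0,2],R[1,2]),R[:,0])
```

```text
[ 0.4764 -0.336   0.2375] [ 0.6989  0.9202 -0.5289] [0.0263 0.0342 0.001 ] -0.0001868004882663006
0.215523918966158 [-0.0029  0.0028 -1.    ]
```

View pics/w10.png

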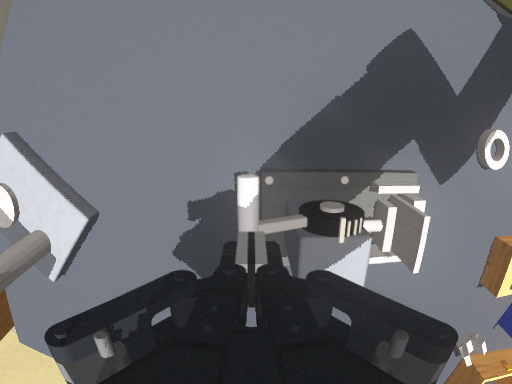

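Run:
```python
from h import *
c=pickle.load(open("w.pkl","rb"))
crop(c["image"],215,160,80,130,6,"pics/w10c.png")
for v in (178,205,231): print(wonz(c,248.3,v,.149))
print(wproj(c,[[.480,-.337,.149],[.480-.0254,-.337-.0056,.149],[.480+.0254,-.337+.0056,.149]]))
```

```text
[ 0.4578 -0.3422  0.149 ]
[ 0.4792 -0.3375  0.149 ]
[ 0.5011 -0.3328  0.149 ]
[[248.7623 206.0169]
 [248.6307 173.9133]
 [248.9007 236.0322]]
```

View pics/w10c.png

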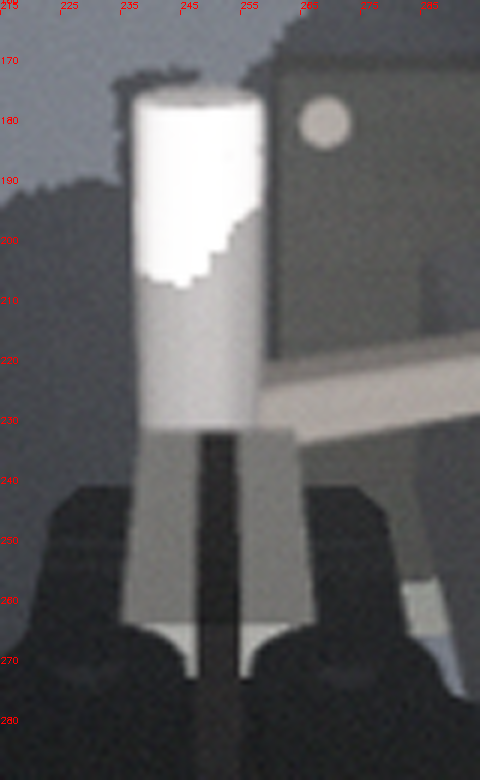

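Emit:
{"api": "move_arm", "payload": {
  "plan": [
    [0.0025,-0.003,-0.02,0],
    [0,0,-0.03,0],
    [0,0,-0.02,0],
    [0,0,0,0],
    [0,0,0,0]
  ]
}}

```text
clock: 12.75
position: [0.48, -0.3377, 0.1695]
orientation: [-1.367, 1.098, 1.37]
contact_force: [0.5, 0.7, 0.4]
finger_gap: 0.0001
```

Run:
```python
from bench import r
from h import *
c=wshot(r,"pics/w11.png");s=c["s"];print(s["position"],s["contact_force"],s["moment"],s["finger_gap"])
crop(c["image"],190,150,220,150,3.5,"pics/w11c.png")
```

```text
[ 0.48   -0.3377  0.1695] [0.538  0.6908 0.3559] [ 0.0193  0.0277 -0.0505] 8.049981800789402e-05
```

View pics/w11c.png

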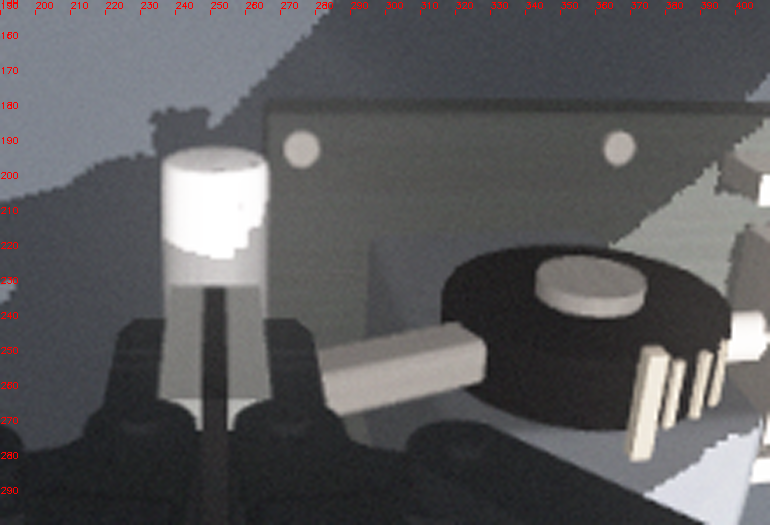

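Emit:
{"api": "move_arm", "payload": {
  "plan": [
    [0,-0.001,-0.005,0],
    [0,0,-0.005,0],
    [0,0,-0.003,0],
    [0,0,-0.002,0],
    [0,0,0,0]
  ]
}}

```text
clock: 13.3
position: [0.4804, -0.3408, 0.1557]
orientation: [-1.369, 1.099, 1.365]
contact_force: [-1.2, -0.1, 7.7]
finger_gap: -0.0001
```

Emit:
{"api": "move_arm", "payload": {
  "plan": [
    [0,0,-0.003,0],
    [0,0,-0.003,0],
    [0,0,-0.003,0],
    [0,0,0,0]
  ]
}}

```text
clock: 13.7
position: [0.4811, -0.3436, 0.148]
orientation: [-1.374, 1.104, 1.361]
contact_force: [-3.4, -4.1, 9.3]
finger_gap: 0.0003
```

Emit:
{"api": "move_arm", "payload": {
  "plan": [
    [0,-0.001,-0.003,0],
    [0,-0.001,-0.003,0],
    [0,-0.001,-0.003,0],
    [0,0,-0.003,0],
    [0,0,-0.002,0],
    [0,0,0,0],
    [0,0,0,0]
  ]
}}

```text
clock: 14.4
position: [0.4819, -0.3466, 0.1344]
orientation: [-1.375, 1.102, 1.36]
contact_force: [-1.4, -4.7, 10.9]
finger_gap: -0.0004
```

Run:
```python
from bench import r
from h import *
c=wshot(r,"pics/w12.png");s=c["s"];print(s["position"],s["contact_force"],s["moment"],s["finger_gap"])
crop(c["image"],190,150,220,150,3.5,"pics/w12c.png")
```

```text
[ 0.4819 -0.3466  0.1344] [-1.4076 -4.7252 10.8912] [-0.9444  0.2528 -0.0079] -0.0004154209381309941
```

View pics/w12c.png

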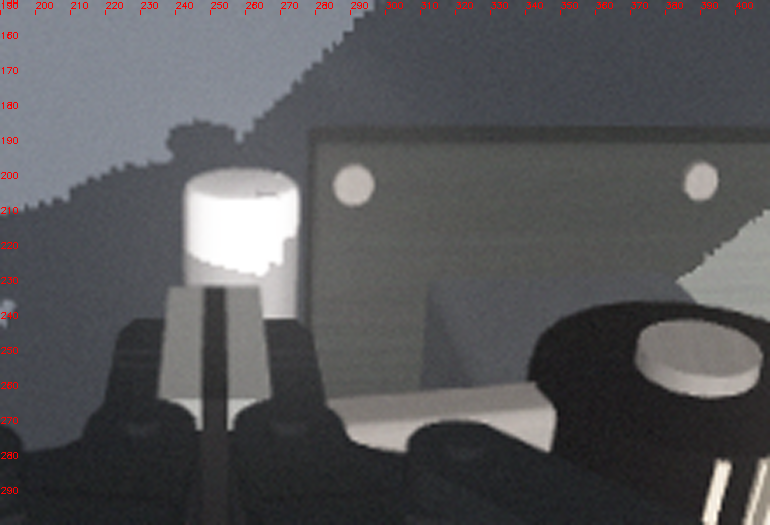

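Emit:
{"api": "move_arm", "payload": {
  "plan": [
    [0,0.002,0,0],
    [0,0.002,0,0],
    [0,0.002,0,0],
    [0,0,0,0]
  ]
}}

```text
clock: 14.85
position: [0.4827, -0.342, 0.1351]
orientation: [-1.378, 1.104, 1.357]
contact_force: [-1.2, -7.7, 11.3]
finger_gap: 0.0
```

Run:
```python
from bench import r
from h import *
c=wshot(r,"pics/w13.png");s=c["s"];print(s["position"],s["contact_force"],s["moment"],s["finger_gap"]);R=cv2.Rodrigues(s["orientation"])[0];print(R)
crop(c["image"],190,150,220,150,3.5,"pics/w13c.png")
```

```text
[ 0.4827 -0.342   0.1351] [-1.2314 -7.6993 11.3357] [-1.6727  0.131  -0.0046] 3.022324984409859e-07
[[ 0.0062 -0.9768 -0.214 ]
 [-0.0109 -0.2141  0.9768]
 [-0.9999 -0.0037 -0.012 ]]
```

View pics/w13c.png

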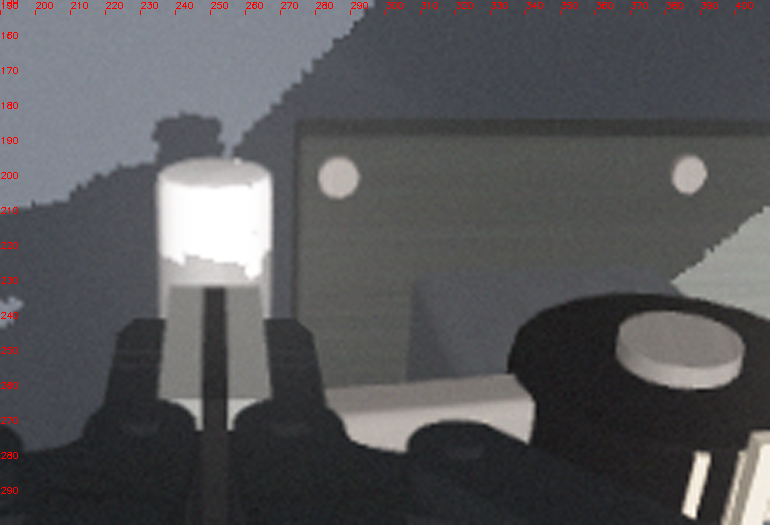

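Emit:
{"api": "move_arm", "payload": {
  "plan": [
    [0,-0.001,-0.003,0],
    [0,-0.001,-0.003,0],
    [0,0,-0.003,0],
    [0,0,-0.003,0],
    [0,0,-0.002,0],
    [0,0,0,0]
  ]
}}

```text
clock: 15.5
position: [0.4822, -0.3417, 0.1192]
orientation: [-1.373, 1.1, 1.361]
contact_force: [0.8, -3.2, 5.4]
finger_gap: 0.0
```

Emit:
{"api": "move_arm", "payload": {
  "plan": [
    [0,0,-0.003,0],
    [0,0,-0.003,0],
    [0,0,-0.003,0],
    [0,0,-0.002,0],
    [0,0,0,0]
  ]
}}

```text
clock: 16.0
position: [0.4822, -0.3413, 0.1092]
orientation: [-1.373, 1.099, 1.361]
contact_force: [-0.6, -1.5, 13.7]
finger_gap: 0.0001
```

Run:
```python
from bench import r
from h import *
c=wshot(r,"pics/w14.png");s=c["s"];print(s["position"],s["contact_force"],s["moment"])
crop(c["image"],190,150,220,150,3.5,"pics/w14c.png")
```

```text
[ 0.4822 -0.3413  0.1092] [-0.5509 -1.4618 13.6773] [-0.3579  0.0652 -0.0109]
```

View pics/w14c.png

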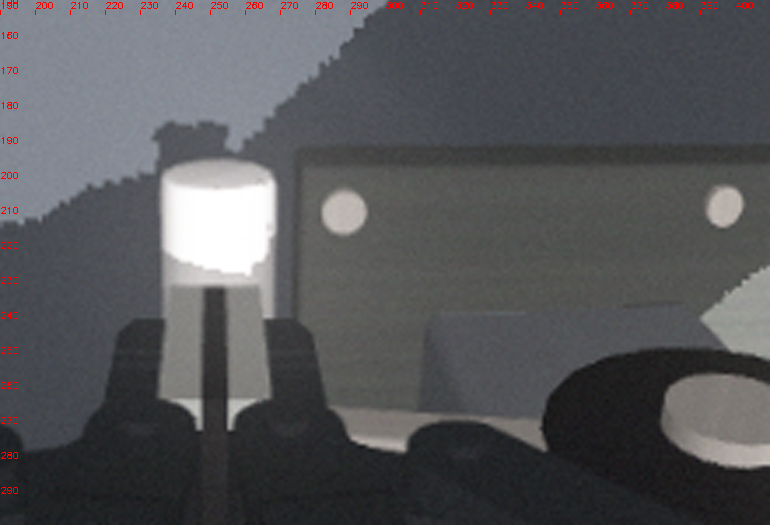

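Emit:
{"api": "move_arm", "payload": {
  "plan": [
    [0,0,-0.003,0],
    [0,0.001,-0.003,0],
    [0,0.001,-0.002,0],
    [0,0,0,0]
  ]
}}

```text
clock: 16.45
position: [0.4818, -0.3396, 0.1002]
orientation: [-1.373, 1.101, 1.362]
contact_force: [0.3, -5.2, 5.9]
finger_gap: 0.0
```

Emit:
{"api": "move_arm", "payload": {
  "plan": [
    [0,0,-0.002,0],
    [0,0,0,0],
    [0,0,0,0]
  ]
}}

```text
clock: 16.75
position: [0.4818, -0.3393, 0.0985]
orientation: [-1.372, 1.1, 1.362]
contact_force: [0.5, -3.7, 7.9]
finger_gap: 0.0001
```

Emit:
{"api": "move_arm", "payload": {
  "plan": [
    [0,0,-0.001,0],
    [0,0,0,0],
    [0,0,0,0]
  ]
}}

```text
clock: 17.05
position: [0.4817, -0.3391, 0.0977]
orientation: [-1.372, 1.1, 1.362]
contact_force: [-0.3, -2.6, 9.7]
finger_gap: -0.0002
```

Run:
```python
from bench import r
from h import *
c=wshot(r,"pics/w15.png");s=c["s"];print(s["position"],s["contact_force"],s["moment"])
c=r.capture("side");pickle.dump(c,open("s.pkl","wb"));crop(c["image"],230,70,100,115,5,"pics/s15.png")
c=r.capture("top");pickle.dump(c,open("t.pkl","wb"));crop(c["image"],295,180,120,80,6,"pics/t15.png")
```

```text
[ 0.4817 -0.3391  0.0977] [-0.3246 -2.6378  9.652 ] [-0.4423  0.1115  0.0374]
```

View pics/w15.png

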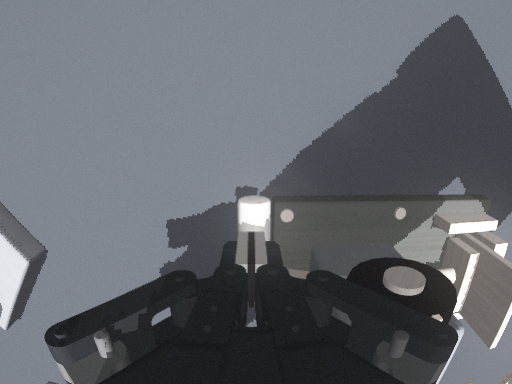

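View pics/s15.png

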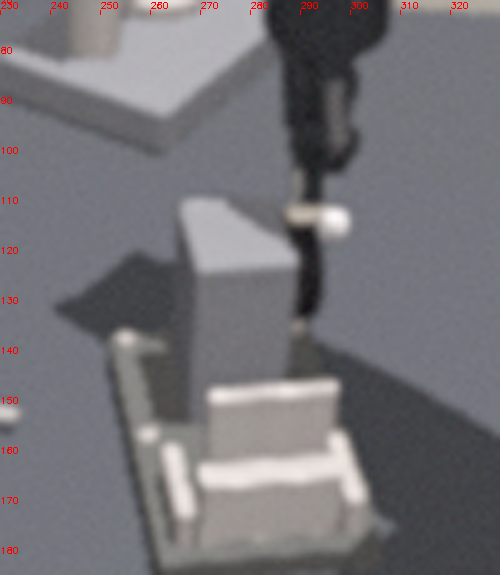

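View pics/t15.png

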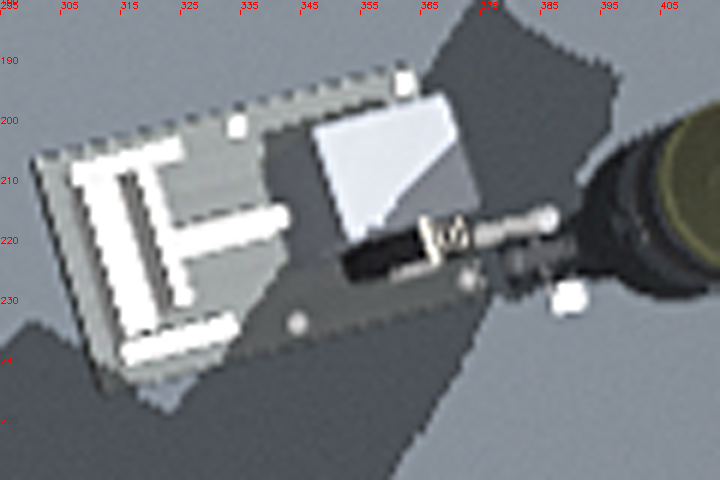

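Emit:
{"api": "move_arm", "payload": {
  "plan": [
    [0,0,-0.0008,0],
    [0,0,0,0],
    [0,0,0,0],
    [0,0,0,0]
  ]
}}

```text
clock: 17.6
position: [0.4817, -0.339, 0.0971]
orientation: [-1.372, 1.1, 1.362]
contact_force: [-0.7, -1.6, 9.8]
finger_gap: 0.0001
```

Run:
```python
from bench import r
from h import *
for i in range(3):
    c=r.capture("top");s=r.get_state();print(s["clock"],s["position"],s["contact_force"])
crop(c["image"],345,200,45,35,16,"pics/t16.png")
b=pickle.load(open("c0.pkl","rb"))["top"];crop(b["image"],345,200,45,35,16,"pics/t0z.png")
s=r.capture("side");crop(s["image"],275,90,40,50,11,"pics/s16.png");b=pickle.load(open("c0.pkl","rb"))["side"]
cv2.imwrite("pics/top16.png",c["image"][:,:,::-1])
print("roll tri with top near end / side", tri([(c,389,230.5),(s,297,114)]))
```

```text
17.65 [ 0.4817 -0.339   0.0971] [-0.991  -2.1657 10.3587]
17.7 [ 0.4818 -0.339   0.0971] [-0.5675 -1.5012 11.0857]
17.75 [ 0.4817 -0.339   0.0971] [-0.5452 -1.9252 11.2563]
roll tri with top near end / side [ 0.4593 -0.3414  0.0804]
```

View pics/t16.png

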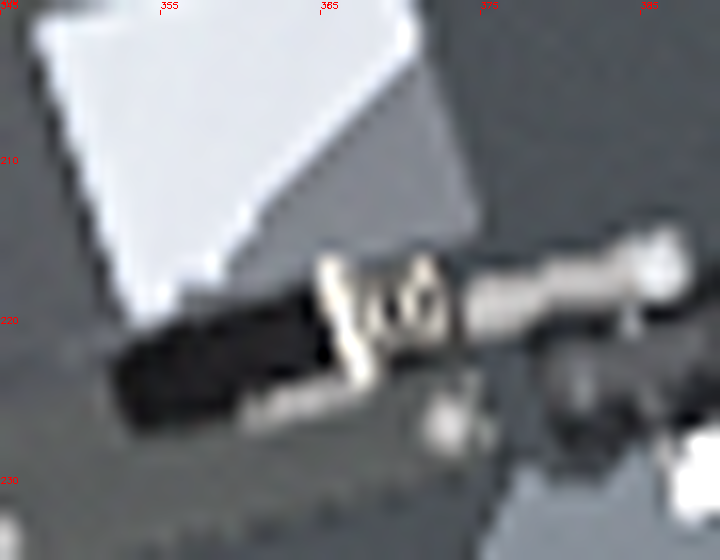

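View pics/t0z.png

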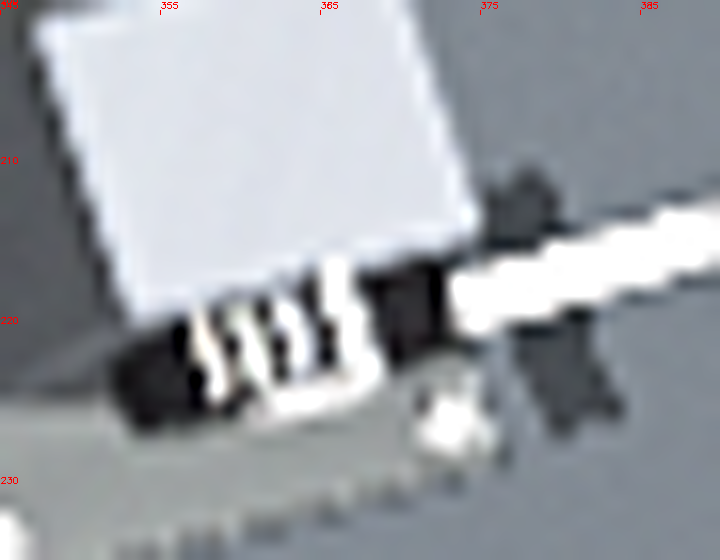

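View pics/s16.png

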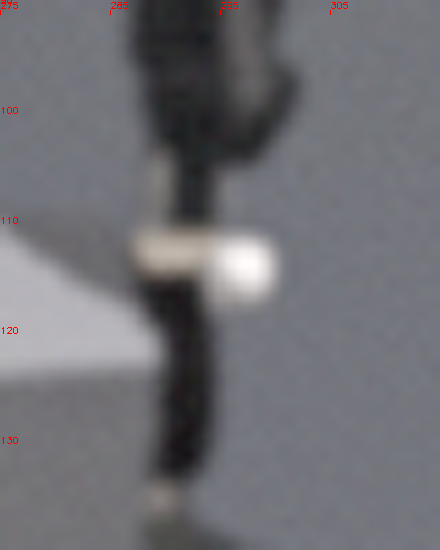

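View pics/top16.png

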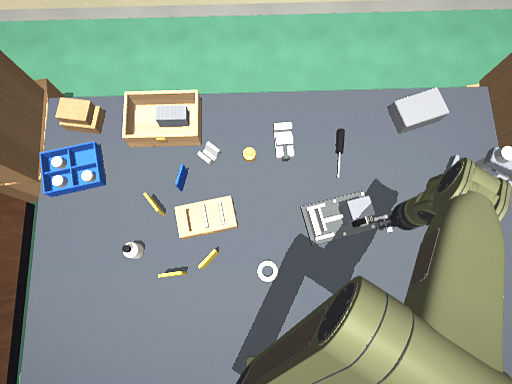

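Run:
```python
from bench import r
print(r.close_job());s=r.get_state();print(s["clock"],s["position"],s["contact_force"])
```

```text
the job is handed in; nothing more can be done
None
the job is handed in; nothing more can be done
```

I drew the tall plate out of its slot, lowered it into the trough until it stood on the floor, and let go of it. I then pressed the dial's roll down to the third click with the closed fingers and handed the job in at about 17.8 s, still holding it there.

Last checks:
- **Plate:** it touched the trough floor at the expected tool height (0.0816 m). The wrist and side pictures show it upright between the jaw and the anvil after release and after the press.
- **Dial:** the fingers held steady at tool height 0.0971 m, where 0.097 m was expected. The force was 10–11 N, against the stated mean of 11 N. The roll's height from two pictures is 0.080 m, and the last rib lies under the pointer as far as the coarse picture shows. The force gave no sign of the hard stop.
- **Everything else:** the top view shows the short plates and the other things where they were.

Two readings disagreed or went off:
- **Gauge position:** the wrist camera put the gauge about 3–4 mm off the first side/top estimate along its length. I went by the wrist picture when centring the plate.
- **Sideways slip:** near the first click the fingers slid about 4 mm sideways on the roll, with up to 8 N of side force. I re-centred them, and about 2 N remained at the end.

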